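# Unhook the lavender sample bin and load it in the carrier

### The job

Unhook the bin with the lavender pull tab from the rail - tip its front end up by the tab so the nib swings clear, then lift the lip off - and stand it on the open bench. Let go, take it again across its sides, and lower it (do not let it drop) flat between the ribs of the blue carrier, lengthwise, either way round. Leave the other two bins hanging and the reagent bottle standing where they are.

Things in the scene. Friction and masses are not known exactly. Their poses are not given: they have to be found in the camera images.
- bin_lavender: White bin with lavender pull tab and tube caps, 0.22 to 0.36 kg, hung level within 3 degrees. Origin on the underside, on the centre line; x to its back (rail side), y across, z up. 60 mm wide, rim at z 60; flat floor x -50 to 70; tubes fill x 0 to 62 up to z 61, the front is empty. Front wall 4 mm thick leans out 25 degrees, its foot at x -50. Extends x -91 (tab top) to 89.5 (lip).
- bin_lavender_tab (a point): Middle of the lavender tab's thickness and width, at x -79.5, z 68 of its bin; axes as the bin's. The tab is a plate 10 mm thick, 40 mm wide (y), leaning to -x (away from the rail) 25 degrees from vertical like the front wall below it; it runs 18 mm further up along the slant and 26 mm down. To be pinched front to back along its slant.
- bin_lavender_lip (a point): Inner corner of the bin's lip, at x 84.5, z 60 of its bin, hung at the rail's top rear edge. The lip is a 4 mm plate over the rail with a down-turn behind it (x 84.5 to 89.5, down to z 52). Once tipped, the lip comes off straight up if the bin is also shifted 4 to 6 mm to its back (+x), so that the down-turn clears the rail's rear face.
- bin_lavender_nib (a point): Tip of the nib on the bin's back wall (x 70 to 80, z 22 to 28), at x 80, z 28. Hung, it reaches 4 mm under the rail, 2 mm below it, so a level lift is stopped; with the bin turned front end up 20 to 30 degrees about its lip the nib is clear. Above it a foot (x 70 to 76, z 28 to 44) rests on the rail's face; above that the wall is at x 70.
- bin_lavender_middle (a point): Point between the bin's side walls, at x 10, z 45 of its bin, near the balance point: with free room at both sides the bin (60 mm across y, walls upright and flat, rim 15 mm above this point) can be taken here from above. Axes as the bin's.
- bin_yellow: Same bin with a yellow tab and caps; hangs on the same rail, to be left alone. Origin and axes as for the lavender bin.
- bin_green: Same bin with a green tab and caps; hangs on the same rail, to be left alone. Origin and axes as for the lavender bin.
- rail_stand: Fixed stand; three bins hang on its rail in any order, 76 mm apart (16 mm gaps), backs to the rail. Origin on the bench; x towards the rail, y along it. Rail x 76 to 84, z 95 to 125, 320 mm long; posts 18 mm square at y -151 and 151, tops at z 131; feet 8 mm high below them, x 10 to 160. A hung bin has its origin at x 0, z 65 of the stand, axes parallel to it.
- carrier: Fixed blue open-sided carrier. Origin on the bench under its middle; x along, y across. Floor 216 by 130 mm, 8 mm thick; end panels 6 mm thick, 100 mm high, inner faces at x -102 and 102 (no room for fingers at the ends of a bin); two ribs along x, 5 mm above the floor, inner faces at y -42 and 42. The bin sits on the floor between them.
- carrier_floor (a point): Centre of the carrier's floor surface (8 mm above the bench); axes as the carrier's.
- reagent_bottle: White bottle with blue cap, 68 mm diameter, 150 mm high, origin at the centre of its underside; stands beyond the work, to be left alone.

How it is judged:
By the outcome, as a careful person would: the job done as asked, in the order asked, and still so for the second after the job is handed in, with the robot touching nothing.
It also fails if it takes over 56 s, if anything falls off the work surface, if the arm or the gripper's body presses on something with over 40 N, if the wrist force passes 120 N, or if a joint passes its speed limit or range.

### The arm

A 6-joint arm with a two-finger parallel gripper is mounted at the origin on the work surface. World frame = base frame: x ahead of the robot, y to its left, z up, the work surface at z = 0. Lengths are in m, angles in degrees, forces in N, time in s.
With the tool pointing down it reaches from about 0.4 to 0.825 m from the base axis. Payload 7 kg.
Tool frame: the origin (TCP) lies midway between the tips of the shut fingers; the grasp point (between the pads) lies hold_point_z behind it (hold_point_z is the distance from the TCP to the grasp point, in m); z points along the fingers, y is the line along which they close (so a half turn about z gives the same grasp; the last joint's range is limited). The gripper opens to 88 mm and grips with 3 to 60 N. Pads are 19 mm wide; open, the fingers measure 130 mm over their backs; the gripper's body (78 mm by 193 mm) begins 47 mm behind the grasp point.
Start: joints at [81.194, 20.546, 0.682, 0, -70.136, -16.507], TCP at [0.289, 0.61, 0.227] pointing down, gripper open.
Joint ranges: [-176.03, 176.03], [-82.01, 121.73], [-58.28, 71.71], [-173.87, 95.51], [-174.79, -0.11], [-173.66, 173.66]. Speed limits (degrees/s): [136.94, 136.94, 172.46, 180, 180, 180].

### API

Orientations are given as [roll, pitch, yaw] about the fixed x, y, z axes, in that order (R = Rz(yaw) Ry(pitch) Rx(roll)).
In Python, from plant import * gives the robot as it stands.
- The arm moves only by the tool step_arm, never from a script. Its argument "steps" is a list that holds one entry, the list of rows, each a list of 6 numbers: the shift along the tool's x, y, z scaled (see below), then the turn, a rotation vector about the tool's x, y, z scaled (see below). In form: [[[tx, ty, tz, wx, wy, wz], ...]]. A call has 1 to 20 rows; each row is the pose to reach, as a shift and turn from the pose commanded when the call began, along the tool's axes at that moment; what a row does not reach only later rows make up. The controller multiplies each number of a shift by 100 mm and each number of a turn by 0.5 rad. A row lasts 1/10 s, in which the tool goes at most 50 mm and 8.59 degrees, less where a joint would pass 70% of its speed; a pose out of reach is approached as far as the arm can. A call with a number of a shift or a turn outside -1 to 1 is refused whole. A call with a gripper value outside its range is refused whole. "jaw" is the closure in counts, from 0 (fully open) to 255 (shut), set as the call begins (left out, the last holds). The fingers move at their own pace and stop on an object; the grip force is fixed at half the most. Time passes only in rows, so rows that repeat a pose let the fingers close. It gives the time, the measured TCP pose, the force, the opening and the grip force at its end, in the units of the state.
- get_obs(): the state, without advancing time (a new reading comes with each control period).
- snapshot(name): name is "side" or "top"; returns (picture, depth): 384x512x3 uint8, red, green, blue; 384x512 float32, m along the optical axis (not along the pixel's ray), 0 where there is no reading.
- calibration(name): a dict with "mtx" (3x3 intrinsics, pixels), "rvec" (rotation vector, rad) and "tvec" (3), from world to camera coordinates, as OpenCV has them. Camera axes: x right, y down, z forward; pixel columns grow to the right and rows downward; lengths in m; the calibration is good to about 2 mm. A picture is of the moment at which its call begins. calibration takes no time and is no camera call.
- close_job(): hands the job in; it is judged then, once.
The state is a dict: "clock": time; "joint_pos": joint angles; "qvel": joint speeds; "tau": joint torques, N m; "tool_pos": TCP position; "orientation": TCP orientation; "force": force on the tool from outside, world axes, zero at the start; "moment": the same for the moment, N m; "opening": finger opening in m; "gripper_force": force on a finger pad.
Only numpy, scipy, OpenCV 4.12 (cv2) and the standard library are available. Lean on these libraries where they do the work, as an engineer would, in place of code of your own. Each camera call takes 0.05 s, during which the arm holds its last target. There are 200 camera calls.

## Working session

There is one attempt and no reset: what is moved stays moved. The work goes in short steps, Python scripts to look and compute and a tool call to move; the robot and the scene stay as the last step left them, time stands still between calls to the robot, and variables do not carry over. Pictures are saved under pics/ and viewed, at most 10 in all, crops included, and the job is handed in when it is done.

Besides the shell and the picture viewer there is one more tool, called after ">>>" in YAML: its name, and indented under it one key for each argument. step_arm: Moves the arm, as the interface text tells. Its arguments: {"type":"object","properties":{"steps":{"type":"array","items":{"type":"array","items":{"type":"array","items":{"type":"number","minimum":-1,"maximum":1}}}},"jaw":{"type":"number"}},"required":["steps"]}

```bash
ls; mkdir -p pics; python3 - <<'E'
from plant import *
import cv2,numpy as np
o=get_obs();print(o)
for n in("side","top"):
    p,d=snapshot(n);cv2.imwrite(f"pics/{n}0.png",p[:,:,::-1]);np.savez(f"{n}0.npz",p=p,d=d)
    c=calibration(n);print(n,c)
E
```

```text
pics
{'clock': 0.0, 'joint_pos': array([ 8.11945259e+01,  2.05919468e+01,  6.32826492e-01, -1.97370407e-02,
       -7.01341557e+01, -1.65071452e+01]), 'qvel': array([-0.02246491,  0.02538439, -0.00259223,  0.08952824, -0.09039688,
       -0.0502093 ]), 'tau': array([ 1.12585494e-03, -5.82714951e+01,  2.93047857e+01,  6.99664369e+00,
        6.93904716e-03, -1.66024356e-04]), 'tool_pos': array([0.28841617, 0.60974105, 0.22561091]), 'orientation': array([ 1.79905296e+02, -8.71633317e-03, -2.53193343e+01]), 'force': array([-0.07355435, -0.19435193,  0.26957492]), 'moment': array([ 0.02226931, -0.05340149,  0.0016461 ]), 'gripper_force': 0.0, 'opening': 0.08727774747708919}
side {'mtx': array([[467.65983337,   0.        , 255.36083792],
       [  0.        , 467.65983337, 190.82924405],
       [  0.        ,   0.        ,   1.        ]]), 'rvec': array([ 2.19938374, -0.73073214,  0.30127642]), 'tvec': array([-0.50501105,  0.33035009,  1.02151925])}
top {'mtx': array([[392.54115023,   0.        , 256.2710535 ],
       [  0.        , 392.54115023, 190.02369688],
       [  0.        ,   0.        ,   1.        ]]), 'rvec': array([ 2.14941177, -2.04990523,  0.22136008]), 'tvec': array([-0.04350657,  0.63883598,  0.91596137])}
```

View pics/side0.png

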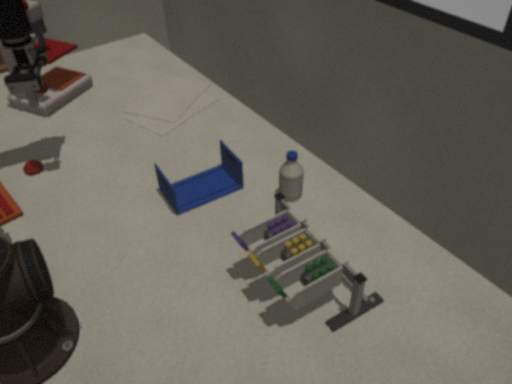

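View pics/top0.png

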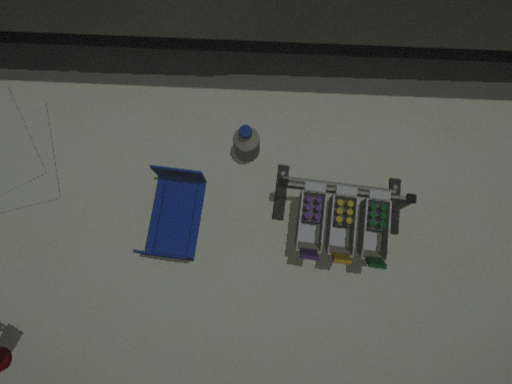

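```bash
python3 - <<'E'
import plant
from plant import *
print([k for k in dir(plant) if not k.startswith('__')]); print(globals().get('hold_point_z'))
E
```

```text
['PlanningError', 'calibration', 'close_job', 'get_obs', 'hold_point_z', 'snapshot']
0.0188
```

```bash
cat > h.py <<'E'
import cv2,numpy as np
from plant import *
from scipy.spatial.transform import Rotation as Ro
def cam(n):
    c=calibration(n);R=cv2.Rodrigues(c["rvec"])[0];return c["mtx"],R,np.array(c["tvec"]).ravel()
def ray_z(n,uv,z):
    K,R,t=cam(n);C=-R.T@t;d=(R.T@np.linalg.inv(K)@np.c_[np.atleast_2d(uv),np.ones(len(np.atleast_2d(uv)))].T).T
    return C+d*((z-C[2])/d[:,2])[:,None]
def cloud(n,d):
    K,R,t=cam(n);v,u=np.indices(d.shape);P=np.stack([(u-K[0,2])/K[0,0]*d,(v-K[1,2])/K[1,1]*d,d],-1)
    return (P-t)@R
def proj(n,X):
    K,R,t=cam(n);p=(np.atleast_2d(X)@R.T+t)@K.T;return p[:,:2]/p[:,2:]
H={"lav":(120,150),"yel":(18,32),"grn":(45,85),"blu":(105,119)}
def mask(p,c,s=70,v=30):
    h=cv2.cvtColor(p,cv2.COLOR_RGB2HSV);a,b=H[c];return ((h[...,0]>=a)&(h[...,0]<=b)&(h[...,1]>s)&(h[...,2]>v)).astype(np.uint8)
def blobs(m,amin=8):
    n,l,st,ce=cv2.connectedComponentsWithStats(m);return [(ce[i],st[i],l==i) for i in range(1,n) if st[i,4]>=amin]
E
python3 - <<'E'
from h import *
np.set_printoptions(precision=3,suppress=True)
for n in("top","side"):
    z=np.load(n+"0.npz");p,d=z['p'],z['d'];W=cloud(n,d)
    print(n,"gripper px",proj(n,[[.289,.61,.227]]),"base",proj(n,[[0,0,0]]))
    for c in H:
        for ce,st,m in blobs(mask(p,c),12):
            q=W[m&(d>0)]
            print(c,ce.round(1),st, np.median(q,0) if len(q) else None, q[:,2].min().round(3),q[:,2].max().round(3))
E
```

```text
top gripper px [[-71.303 333.121]] base [[237.626 463.801]]
lav [308.5 198.2] [306 195   6   7  34] [ 0.614 -0.139  0.125] 0.081 0.129
lav [318.5 199.5] [316 197   6   6  32] [ 0.612 -0.162  0.126] 0.073 0.129
lav [307.6 206.5] [305 204   6   6  31] [ 0.593 -0.137  0.125] 0.098 0.127
lav [317.7 207.9] [315 205   6   7  33] [ 0.592 -0.161  0.125] 0.098 0.128
lav [306.7 215. ] [304 212   6   7  32] [ 0.574 -0.135  0.124] 0.095 0.127
lav [317.  216.1] [314 213   7   7  36] [ 0.573 -0.159  0.125] 0.098 0.13
lav [309. 254.] [301 248  17  12 143] [ 0.482 -0.141  0.142] 0.111 0.149
yel [339.6 202. ] [336 199   8   7  45] [ 0.608 -0.212  0.125] 0.083 0.129
yel [349.8 203.1] [346 200   8   7  47] [ 0.607 -0.236  0.125] 0.075 0.128
yel [338.5 214.6] [335 207   8  16  87] [ 0.581 -0.21   0.124] 0.096 0.128
yel [349.4 211.7] [346 208   8   8  46] [ 0.586 -0.235  0.126] 0.09 0.128
yel [348.6 220.1] [345 217   8   7  49] [ 0.567 -0.233  0.124] 0.096 0.128
yel [341.2 257.9] [332 252  20  13 203] [ 0.478 -0.213  0.137] 0.003 0.151
grn [372.9 206.2] [370 203   7   7  39] [ 0.602 -0.29   0.125] 0.087 
[... 783 characters left out ...]
59  -0.145  0.124] 0.11 0.128
lav [272.7 227.4] [268 222  11  12  65] [ 0.571 -0.143  0.124] 0.107 0.127
lav [239.  239.9] [233 233  14  16  51] [ 0.475 -0.152  0.146] 0.119 0.15
yel [297.9 243.8] [284 233  29  23 389] [ 0.586 -0.216  0.122] 0.095 0.13
yel [256.4 262. ] [248 252  19  21 152] [ 0.472 -0.219  0.142] -0.002 0.15
grn [315.8 263.5] [306 256  21  16 143] [ 0.579 -0.29   0.124] 0.095 0.128
grn [322.3 270.4] [312 263  22  16 139] [ 0.577 -0.313  0.125] 0.095 0.129
grn [275.8 286.1] [268 277  18  20 106] [ 0.463 -0.298  0.145] 0.003 0.149
blu [203.7 184.4] [ 156  141   87   73 2538] [0.581 0.186 0.009] -0.0 0.103
blu [291.5 155.3] [287 151  10  10  83] [0.761 0.014 0.148] 0.134 0.153
```

```bash
python3 - <<'E'
from h import *
np.set_printoptions(precision=4,suppress=True)
for n in("top","side"):
    K,R,t=cam(n);print(n,"C",-R.T@t)
D={n:np.load(n+"0.npz") for n in("top","side")}
# bins: caps cloud
for n in D:
    p,d=D[n]['p'],D[n]['d'];W=cloud(n,d);cs={}
    for c in("lav","yel","grn"):
        m=mask(p,c)>0
        q=W[m&(d>0)]; k=(q[:,2]>.122)&(q[:,2]<.13)&(q[:,0]>.52)
        cs[c]=q[k]; r=cv2.minAreaRect((q[k][:,:2]*1000).astype(np.float32))
        print(n,c,k.sum(),"capmean",q[k].mean(0),"rect",r)
        tb=q[(q[:,0]<.52)&(q[:,2]>.1)]
        print("  tab",tb.mean(0),"top z%",np.percentile(tb,[5,50,95],0).ravel())
    v=cs["lav"].mean(0)-cs["grn"].mean(0);print("rail yaw",np.degrees(np.arctan2(-v[0],v[1])),np.linalg.norm(v[:2]))
    m=mask(p,"blu",90)>0; q=W[m&(d>0)];q=q[(q[:,0]<.72)&(q[:,1]>.05)]
    f=q[(q[:,2]<.014)]; print(n,"floor z",np.median(f[:,2]),cv2.minAreaRect((f[:,:2]*1000).astype(np.float32)))
    h=q[q[:,2]>.03]
    for s in(0,1):
        far=(h[:,0]>.58)==bool(s); e=h[far]
        if len(e)>20: print("  panel",len(e),e.mean(0),cv2.minAreaRect((e[:,:2]*1000).astype(np.float32)),e[:,2].max())
E
```

```text
top C [ 0.4248 -0.0286  1.0333]
side C [ 0.1011 -0.747   0.9162]
top lav 179 capmean [ 0.5927 -0.1484  0.1253] rect ((592.5029296875, -148.6013946533203), (37.358154296875, 53.626705169677734), 85.94161987304688)
  tab [ 0.4834 -0.1402  0.1363] top z% [ 0.4738 -0.1563  0.1166  0.4825 -0.1413  0.1417  0.4943 -0.1235  0.1484]
top yel 202 capmean [ 0.5869 -0.2231  0.1253] rect ((586.65673828125, -222.3761444091797), (38.353919982910156, 53.76762771606445), 86.65862274169922)
  tab [ 0.4782 -0.2132  0.134 ] top z% [ 0.4666 -0.231   0.1124  0.4777 -0.213   0.1379  0.4907 -0.1952  0.1488]
top grn 191 capmean [ 0.5805 -0.3004  0.1254] rect ((580.4309692382812, -300.2841796875), (38.270362854003906, 53.38386917114258), 86.26400756835938)
  tab [ 0.472  -0.2907  0.1353] top z% [ 0.4616 -0.3072  0.1138  0.4717 -0.2908  0.139   0.4835 -0.2736  0.1481]
rail yaw -4.59549311569673 0.15243317606908588
top floor z 0.00823306243399535 ((588.4658203125, 198.04074096679688), (131.60247802734375, 234.1996612548828), 85.3638687133789)
  panel 132 [0.4681 0.2032 0.0983] ((468.5755920410156, 205.7246398925
[... 831 characters left out ...]
(579.66650390625, -300.81787109375), (38.8620491027832, 54.226200103759766), 85.70922088623047)
  tab [ 0.4636 -0.2967  0.1427] top z% [ 0.4584 -0.3112  0.1239  0.4629 -0.2985  0.1453  0.4712 -0.276   0.1488]
rail yaw -4.717647559353052 0.15084567893096038
side floor z 0.008160741700875053 ((570.8821411132812, 194.6729736328125), (131.84527587890625, 212.26905822753906), 85.37710571289062)
  panel 202 [0.4637 0.1772 0.0698] ((466.41119384765625, 200.66136169433594), (122.21752166748047, 6.986362934112549), 86.30859375) 0.10198208857133506
  panel 240 [0.6739 0.1797 0.0623] ((674.7254638671875, 185.7710418701172), (118.94403839111328, 4.743717670440674), 85.16304779052734) 0.10135681484702587
```

```bash
cat >> h.py <<'E'
YB=np.radians(-4.65)
def fr(yaw):return Ro.from_euler('z',yaw,degrees=True)
BIN=(np.array([.5610,-.1465,.065]),fr(-4.65))      # hung bin pose
CAR=(np.array([.5718,.196,.008]),fr(-4.7))
def tabpose(o,B,back=0,pitch=0):
    """TCP pose pinching the tab of a bin at origin o, rotation B"""
    s,c=np.sin(np.radians(25)),np.cos(np.radians(25))
    T=B*Ro.from_matrix(np.array([[0,-1,0],[-c,0,-s],[s,0,-c]]).T)
    return o+B.apply([-.0795,0,.068])+T.apply([0,0,.0188-back]),T
def sidepose(o,B,up=0,flip=0):
    T=B*Ro.from_matrix(np.array([[1,0,0],[0,-1,0],[0,0,-1.]]).T)
    if flip:T=T*fr(180)
    return o+B.apply([.010,0,.045])+np.array([0,0,up])+T.apply([0,0,.0188]),T
def meas():
    o=get_obs();return o['tool_pos'],Ro.from_euler('xyz',o['orientation'],degrees=True)
def row(p,T,q,Q,dec=2):
    return np.r_[T.inv().apply(q-p)/.1,(T.inv()*Q).as_rotvec()/.5].round(dec)
def app(p,T,r):return p+T.apply(np.array(r[:3])*.1),T*Ro.from_rotvec(np.array(r[3:])*.5)
def plan(way,dec=2,start=None,extra=1):
    """split straight moves through the waypoints into calls; prints row and how often to repeat it"""
    p,T=start or meas()
    for w,(q,Q) in enumerate(way):
        R0,p0,T0=row(p,T,q,Q,6),p,T
        n=int(np.ceil(max(abs(R0).max()/.97,1e-6)))
        rv=(T0.inv()*Q).as_rotvec()
        for i in range(1,n+1):
            f=i/n;r=row(p,T,p0+(q-p0)*f,T0*Ro.from_rotvec(rv*f),dec)
            k=int(np.ceil(max(np.linalg.norm(r[:3])*2,np.linalg.norm(r[3:])*28.65/8.59)))+extra
            p,T=app(p,T,r);print("wp",w,"x%d"%k,(r+0).tolist(),"->",p.round(3))
    return p,T
E
python3 - <<'E'
from h import *
A=tabpose(*BIN,back=.055)
down=Ro.from_euler('xyz',[180,0,-94.65],degrees=True)
print(A[0],A[1].as_euler('xyz',degrees=True))
plan([(np.array([.52,.25,.28]),down),(A[0]+[.03,0,.06],down),A])
E
```

```text
[ 0.46651325 -0.13881478  0.16580834] [-155.      0.    -94.65]
wp 0 x4 [0.91, 0.57, -0.13, 0.0, 0.0, 0.61] -> [0.346 0.519 0.239]
wp 0 x4 [1.03, 0.26, -0.14, 0.0, 0.0, 0.6] -> [0.404 0.43  0.253]
wp 0 x4 [1.07, -0.05, -0.13, 0.0, 0.0, 0.61] -> [0.462 0.34  0.266]
wp 0 x4 [1.01, -0.37, -0.14, 0.0, 0.0, 0.6] -> [0.52 0.25 0.28]
wp 1 x3 [0.78, -0.02, 0.11, 0.0, 0.0, 0.0] -> [0.516 0.172 0.269]
wp 1 x3 [0.78, -0.01, 0.11, 0.0, 0.0, 0.0] -> [0.511 0.094 0.258]
wp 1 x3 [0.77, -0.02, 0.11, 0.0, 0.0, 0.0] -> [0.506 0.017 0.247]
wp 1 x3 [0.78, -0.01, 0.11, 0.0, 0.0, 0.0] -> [ 0.501 -0.061  0.237]
wp 1 x3 [0.78, -0.02, 0.11, 0.0, 0.0, 0.0] -> [ 0.497 -0.139  0.226]
wp 2 x4 [0.02, 0.3, 0.6, 0.87, 0.0, 0.0] -> [ 0.467 -0.138  0.166]
```

>>> step_arm:
  steps:
    - [[0.9,0.57,-0.13,0,0,0.6],[0.9,0.57,-0.13,0,0,0.6],[0.9,0.57,-0.13,0,0,0.6],[0.9,0.57,-0.13,0,0,0.6]]
  jaw: 90

```text
clock: 0.5
tool_pos: [0.3465, 0.519, 0.2401]
orientation: [-180.0, 0.0, -42.6]
force: [-0.3, 0.8, 0.0]
opening: 0.0613
gripper_force: 0.0
```

>>> step_arm:
  steps:
    - [[1,0.26,-0.13,0,0,0.6],[1,0.26,-0.13,0,0,0.6],[1,0.26,-0.13,0,0,0.6],[1,0.26,-0.13,0,0,0.6]]

```text
clock: 0.9
tool_pos: [0.402, 0.4334, 0.2525]
orientation: [-180.0, 0.0, -59.7]
force: [-0.4, -0.7, -0.9]
opening: 0.0568
gripper_force: 0.0
```

>>> step_arm:
  steps:
    - [[1,-0.05,-0.13,0,0,0.6],[1,-0.05,-0.13,0,0,0.6],[1,-0.05,-0.13,0,0,0.6],[1,-0.05,-0.13,0,0,0.6]]

```text
clock: 1.3
tool_pos: [0.4566, 0.3503, 0.2652]
orientation: [180.0, 0.0, -76.8]
force: [-0.6, -0.3, -0.1]
opening: 0.0568
gripper_force: 0.0
```

>>> step_arm:
  steps:
    - [[1,-0.37,-0.14,0,0,0.6],[1,-0.37,-0.14,0,0,0.6],[1,-0.37,-0.14,0,0,0.6],[1,-0.37,-0.14,0,0,0.6]]

```text
clock: 1.7
tool_pos: [0.5155, 0.2613, 0.279]
orientation: [180.0, -0.0, -94.0]
force: [-0.9, 0.7, -0.7]
opening: 0.0565
gripper_force: 0.0
```

>>> step_arm:
  steps:
    - [[1,0,0.1,0,0,0],[1,0,0.1,0,0,0],[1,0,0.1,0,0,0]]

```text
clock: 2.0
tool_pos: [0.5063, 0.1591, 0.2687]
orientation: [179.9, -0.1, -94.0]
force: [0.7, 0.7, 0.2]
opening: 0.0568
gripper_force: 0.0
```

>>> step_arm:
  steps:
    - [[1,0,0.1,0,0,0],[1,0,0.1,0,0,0],[1,0,0.1,0,0,0]]

```text
clock: 2.3
tool_pos: [0.4996, 0.0594, 0.2587]
orientation: [179.9, -0.0, -94.0]
force: [1.0, 0.8, -0.3]
opening: 0.0569
gripper_force: 0.0
```

>>> step_arm:
  steps:
    - [[1,0,0.1,0,0,0],[1,0,0.1,0,0,0],[1,0,0.1,0,0,0],[1,0,0.1,0,0,0]]

```text
clock: 2.7
tool_pos: [0.4942, -0.0378, 0.2492]
orientation: [180.0, 0.0, -94.0]
force: [-0.6, 0.0, 0.4]
opening: 0.0566
gripper_force: 0.0
```

```bash
python3 - <<'E'
from h import *
A=tabpose(*BIN,back=.055)
down=Ro.from_euler('xyz',[180,0,-94.65],degrees=True)
plan([(A[0]+[.03,0,.06],down),A])
E
```

```text
wp 0 x3 [0.5, -0.05, 0.12, 0.0, 0.0, 0.01] -> [ 0.496 -0.088  0.237]
wp 0 x3 [0.51, -0.05, 0.11, 0.0, 0.0, 0.01] -> [ 0.497 -0.139  0.226]
wp 1 x4 [0.02, 0.3, 0.6, 0.87, 0.0, 0.0] -> [ 0.467 -0.139  0.166]
```

>>> step_arm:
  steps:
    - [[1,-0.1,0.23,0,0,0.02],[1,-0.1,0.23,0,0,0.02],[1,-0.1,0.23,0,0,0.02],[1,-0.1,0.23,0,0,0.02]]

```text
clock: 3.1
tool_pos: [0.4974, -0.1382, 0.226]
orientation: [179.9, -0.0, -94.6]
force: [-0.0, 1.2, 0.3]
opening: 0.0567
gripper_force: 0.0
```

>>> step_arm:
  steps:
    - [[0,0.1,0.2,0.3,0,0],[0,0.2,0.4,0.6,0,0],[0.02,0.3,0.6,0.87,0,0],[0.02,0.3,0.6,0.87,0,0],[0.02,0.3,0.6,0.87,0,0],[0.02,0.3,0.6,0.87,0,0]]

```text
clock: 3.7
tool_pos: [0.4682, -0.1369, 0.1679]
orientation: [-155.0, 0.0, -94.4]
force: [0.8, -0.4, 1.4]
opening: 0.0565
gripper_force: 0.0
```

```bash
python3 - <<'E'
from h import *
np.set_printoptions(precision=4,suppress=True)
o=get_obs();print(o['joint_pos'],o['tool_pos'],o['orientation'])
plan([tabpose(*BIN)],dec=3)
p,d=snapshot("side");np.savez("side1.npz",p=p,d=d)
u,v=proj("side",[.482,-.14,.14])[0].astype(int);cv2.imwrite("pics/a1.png",cv2.resize(p[v-70:v+70,u-90:u+90,::-1],None,fx=4,fy=4))
E
```

```text
[ 11.3507  -8.9721 -53.2772  17.5007 -22.4514 -30.6263] [ 0.4682 -0.1369  0.1679] [-154.9835    0.0151  -94.4398]
wp 0 x3 [0.022, 0.023, 0.563, -0.001, 0.004, 0.006] -> [ 0.49  -0.141  0.116]
```

View pics/a1.png

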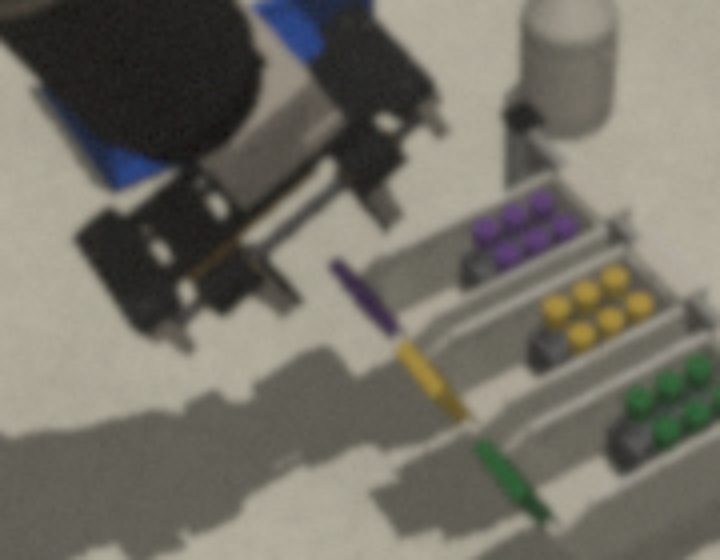

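>>> step_arm:
  steps:
    - [[0.01,0.01,0.2,0,0,0],[0.02,0.02,0.4,0,0,0],[0.02,0.02,0.56,0,0,0],[0.02,0.02,0.56,0,0,0],[0.02,0.02,0.56,0,0,0]]

```text
clock: 4.25
tool_pos: [0.4905, -0.1437, 0.1174]
orientation: [-155.3, 0.1, -94.6]
force: [-0.9, 0.7, -0.0]
opening: 0.0566
gripper_force: 0.0
```

>>> step_arm:
  steps:
    - [[0,0,0,0,0,0],[0,0,0,0,0,0],[0,0,0,0,0,0],[0,0,0,0,0,0],[0,0,0,0,0,0]]
  jaw: 170

```text
clock: 4.75
tool_pos: [0.4893, -0.1436, 0.1173]
orientation: [-155.2, 0.2, -94.6]
force: [-0.1, 0.1, -0.3]
opening: 0.03
gripper_force: 0.0
```

```bash
python3 - <<'E'
from h import *
np.set_printoptions(precision=4,suppress=True)
p,T=meas();q,Q=tabpose(*BIN)
print(p,q,row(p,T,q,Q,3))
p,d=snapshot("side");np.savez("side1.npz",p=p,d=d)
u,v=proj("side",[.482,-.14,.14])[0].astype(int);cv2.imwrite("pics/a2.png",cv2.resize(p[v-40:v+40,u-50:u+50,::-1],None,fx=7,fy=7,interpolation=cv2.INTER_CUBIC))
E
```

```text
[ 0.4893 -0.1436  0.1173] [ 0.4897 -0.1407  0.116 ] [-0.029  0.004  0.013  0.008  0.007  0.   ]
```

View pics/a2.png

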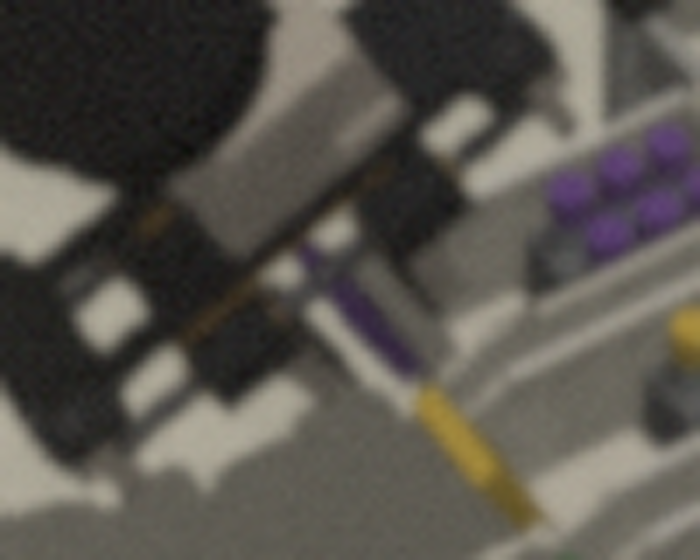

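>>> step_arm:
  steps:
    - [[-0.02,0,0.01,0,0,0],[-0.02,0,0.01,0,0,0],[-0.02,0,0.01,0,0,0]]
  jaw: 215

```text
clock: 5.1
tool_pos: [0.49, -0.142, 0.1165]
orientation: [-155.3, 0.2, -94.5]
force: [-0.3, 0.5, -0.7]
opening: 0.0149
gripper_force: 0.0
```

>>> step_arm:
  steps:
    - [[0,0,0,0,0,0],[0,0,0,0,0,0],[0,0,0,0,0,0],[0,0,0,0,0,0]]
  jaw: 255

```text
clock: 5.5
tool_pos: [0.4884, -0.1428, 0.1159]
orientation: [-155.5, 0.2, -94.6]
force: [-14.1, 3.0, 5.5]
opening: 0.0102
gripper_force: 29.9
```

```bash
python3 - <<'E'
from h import *
p,T=meas();o,B=BIN;L=o+B.apply([.0845,0,.060])
for i in range(0,14):
    th=2*i if i<13 else 26
    S=B*Ro.from_euler('y',th,degrees=True)*B.inv()   # +y turn: z->x, -x->z
    q=L+S.apply(p-L)+B.apply([-.0015+.005*(th/26)**2,0,.0005*th/26]);print(th,row(p,T,q,S*T,3).tolist())
E
```

```text
0 [-0.0, 0.014, -0.006, 0.0, 0.0, -0.0]
2 [-0.0, -0.008, -0.057, -0.07, 0.0, 0.0]
4 [-0.0, -0.031, -0.107, -0.14, 0.0, 0.0]
6 [-0.0, -0.057, -0.156, -0.209, 0.0, 0.001]
8 [-0.001, -0.085, -0.204, -0.279, 0.0, 0.001]
10 [-0.001, -0.115, -0.251, -0.349, 0.0, 0.001]
12 [-0.001, -0.148, -0.297, -0.419, 0.001, 0.001]
14 [-0.001, -0.182, -0.341, -0.489, 0.001, 0.001]
16 [-0.001, -0.219, -0.384, -0.559, 0.001, 0.002]
18 [-0.001, -0.258, -0.425, -0.628, 0.001, 0.002]
20 [-0.002, -0.298, -0.465, -0.698, 0.001, 0.002]
22 [-0.002, -0.341, -0.504, -0.768, 0.001, 0.002]
24 [-0.002, -0.386, -0.54, -0.838, 0.001, 0.002]
26 [-0.002, -0.432, -0.576, -0.908, 0.001, 0.002]
```

>>> step_arm:
  steps:
    - [[0,0.014,-0.006,0,0,0],[0,-0.008,-0.057,-0.07,0,0],[0,-0.03,-0.107,-0.14,0,0],[0,-0.057,-0.156,-0.21,0,0],[0,-0.085,-0.204,-0.28,0,0],[0,-0.085,-0.204,-0.28,0,0],[0,-0.085,-0.204,-0.28,0,0]]

```text
clock: 6.2
tool_pos: [0.4908, -0.1418, 0.1393]
orientation: [-163.1, 0.3, -94.5]
force: [2.8, 0.2, 1.6]
opening: 0.0101
gripper_force: 30.0
```

```bash
python3 - <<'E'
from h import *
p,T=meas();o,B=BIN;L=o+B.apply([.0845,0,.060]);print(T.as_euler('xyz',degrees=True))
for th in [10,12,14,16,18,20,22,24,26]:
    a=th-8
    S=B*Ro.from_euler('y',a,degrees=True)*B.inv()
    q=L+S.apply(p-L)+B.apply([.005*((th/26)**2-(8/26)**2),0,.0005]);print(th,row(p,T,q,S*T,3).tolist())
E
```

```text
[-163.11587431    0.25004575  -94.52075317]
10 [-0.0, -0.025, -0.054, -0.07, -0.0, 0.0]
12 [-0.0, -0.052, -0.102, -0.14, -0.0, 0.001]
14 [-0.001, -0.08, -0.149, -0.209, -0.0, 0.001]
16 [-0.001, -0.111, -0.195, -0.279, -0.0, 0.001]
18 [-0.001, -0.144, -0.24, -0.349, -0.0, 0.002]
20 [-0.001, -0.179, -0.284, -0.419, -0.0, 0.002]
22 [-0.001, -0.216, -0.327, -0.489, -0.0, 0.002]
24 [-0.002, -0.255, -0.368, -0.558, -0.0, 0.003]
26 [-0.002, -0.296, -0.408, -0.628, -0.001, 0.003]
```

>>> step_arm:
  steps:
    - [[0,-0.025,-0.054,-0.07,0,0],[0,-0.05,-0.102,-0.14,0,0],[0,-0.08,-0.149,-0.21,0,0],[0,-0.11,-0.195,-0.28,0,0],[0,-0.144,-0.24,-0.35,0,0],[0,-0.18,-0.284,-0.42,0,0],[0,-0.216,-0.327,-0.49,0,0],[0,-0.255,-0.368,-0.56,0,0],[0,-0.296,-0.408,-0.63,0,0],[0,-0.296,-0.408,-0.63,0,0],[0,-0.296,-0.408,-0.63,0,0]]

```text
clock: 7.3
tool_pos: [0.5063, -0.1437, 0.1855]
orientation: [178.7, 0.2, -94.6]
force: [3.5, -0.5, -0.1]
opening: 0.0099
gripper_force: 30.0
```

```bash
python3 - <<'E'
from h import *
p,d=snapshot("side");np.savez("side2.npz",p=p,d=d);o=get_obs();print(o['force'],o['moment'])
cv2.imwrite("pics/a3.png",cv2.resize(p[170:290,200:380,::-1],None,fx=4,fy=4,interpolation=cv2.INTER_CUBIC))
E
```

```text
[ 4.41486542 -1.22467883 -0.08668587] [-0.161747   -2.18801445 -0.02191663]
```

View pics/a3.png

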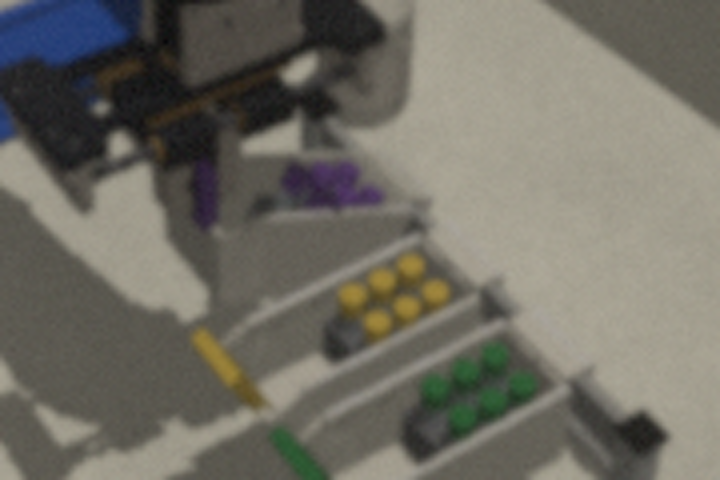

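>>> step_arm:
  steps:
    - [[0,-0.015,0,0,0,0],[0,-0.03,0,0,0,0],[0,-0.03,0,0,0,0],[0,-0.03,0,0,0,0]]

```text
clock: 7.75
tool_pos: [0.5082, -0.1438, 0.1859]
orientation: [178.6, 0.2, -94.5]
force: [-0.2, 0.2, 0.8]
opening: 0.0097
gripper_force: 30.0
```

>>> step_arm:
  steps:
    - [[0,0,-0.02,0,0,0],[0,0,-0.04,0,0,0],[0,0,-0.06,0,0,0],[0,0,-0.06,0,0,0]]

```text
clock: 8.15
tool_pos: [0.5087, -0.1438, 0.192]
orientation: [178.6, 0.2, -94.5]
force: [-0.2, -0.4, -4.3]
opening: 0.0098
gripper_force: 30.0
```

>>> step_arm:
  steps:
    - [[0,0,-0.04,0,0,0],[0,0,-0.08,0,0,0],[0,0,-0.12,0,0,0],[0,0,-0.12,0,0,0]]

```text
clock: 8.55
tool_pos: [0.5097, -0.1439, 0.205]
orientation: [178.7, 0.2, -94.5]
force: [0.1, -1.2, -2.8]
opening: 0.0093
gripper_force: 30.0
```

>>> step_arm:
  steps:
    - [[0,0,-0.2,0,0,0],[0,0,-0.5,0,0,0],[0,0,-0.8,0,0,0],[0,0,-0.8,0,0,0],[0,0,-0.8,0,0,0]]

```text
clock: 9.05
tool_pos: [0.5111, -0.1441, 0.2843]
orientation: [178.7, 0.3, -94.5]
force: [-0.4, 0.1, -3.5]
opening: 0.0098
gripper_force: 30.0
```

```bash
python3 - <<'E'
from h import *
np.set_printoptions(precision=4,suppress=True)
p,d=snapshot("side");np.savez("side3.npz",p=p,d=d);o=get_obs();print(o['force'],o['moment'],o['joint_pos'])
W=cloud("side",d);q=W[(mask(p,"lav")>0)&(d>0)];print(q.mean(0),np.percentile(q,[5,50,95],0))
cv2.imwrite("pics/a4.png",cv2.resize(p[130:290,180:380,::-1],None,fx=3,fy=3,interpolation=cv2.INTER_CUBIC))
E
```

```text
[-0.3885  0.2913 -3.6781] [ 0.0627  0.1397 -0.0711] [  5.0579   5.8982 -10.9583  -0.5111 -74.5314  -9.4623]
[ 0.569  -0.1529  0.2655] [[ 0.5057 -0.1667  0.2347]
 [ 0.5869 -0.1567  0.2508]
 [ 0.6209 -0.1369  0.3176]]
```

View pics/a4.png

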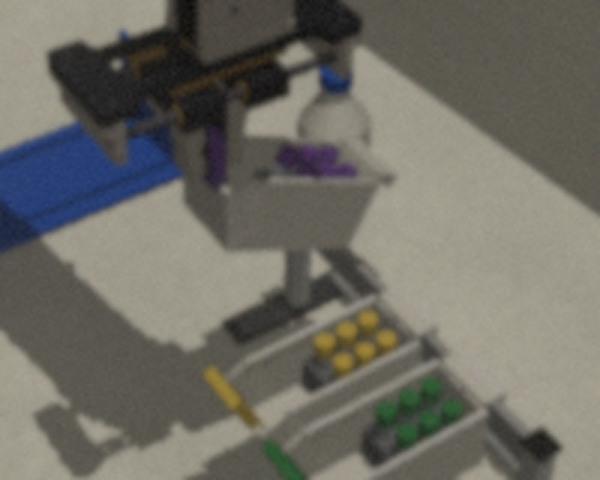

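```bash
cat >> h.py <<'E'
def pitch(n,p,d,yaw):
    """front-up pitch and mean of the lavender caps"""
    W=cloud(n,d);m=mask(p,"lav");b=fr(yaw)
    q=W[(m>0)&(d>0)];l=b.inv().apply(q)
    l=l[l[:,0]>l[:,0].min()+.05]
    A=np.c_[l[:,:2],np.ones(len(l))];w=np.ones(len(l),bool)
    for _ in range(8):
        s=np.linalg.lstsq(A[w],l[w,2],rcond=None)[0];r=l[:,2]-A@s;w=(r>-.002)&(r<.006)
    return np.degrees(np.arctan(-s[0])),b.apply(l[w].mean(0)),w.sum(),len(l)
E
python3 - <<'E'
from h import *
np.set_printoptions(precision=4,suppress=True)
z=np.load("side3.npz");print(pitch("side",z['p'],z['d'],-4.65))
z=np.load("side0.npz");print(pitch("side",z['p'],z['d'],-4.65))
z=np.load("side2.npz");print(pitch("side",z['p'],z['d'],-4.65))
p,d=snapshot("top");np.savez("top3.npz",p=p,d=d);print(pitch("top",p,d,-4.65))
print(meas()[0])
z=np.load("top0.npz");print(pitch("top",z['p'],z['d'],-4.65))
E
```

```text
(np.float64(34.7318223802104), array([ 0.5778, -0.1553,  0.2668]), np.int64(62), 220)
(np.float64(-0.9379501109316312), array([ 0.5907, -0.1513,  0.1251]), np.int64(125), 197)
(np.float64(32.81468179029564), array([ 0.5929, -0.1525,  0.1549]), np.int64(45), 174)Traceback (most recent call last):
  File "<stdin>", line 6, in <module>
  File "h.py", line 53, in pitch
    l=l[l[:,0]>l[:,0].min()+.05]
               ~~~~~~~~~~^^
    return umr_minimum(a, axis, None, out, keepdims, initial, where)
ValueError: zero-size array to reduction operation minimum which has no identity
```

```bash
python3 - <<'E'
from h import *
q,Q=tabpose(np.array([.5,.40,.10]),fr(-4.65));p,T=meas();print(q,p)
plan([(np.array([.44,q[1],.285]),T),(q,Q)])
E
```

```text
[0.42868074 0.40580086 0.15096141] [ 0.5103052  -0.14417887  0.28279303]
wp 0 x3 [-0.9, 0.19, 0.01, 0.0, 0.0, 0.0] -> [ 0.498 -0.053  0.283]
wp 0 x3 [-0.91, 0.19, 0.0, 0.0, 0.0, 0.0] -> [0.487 0.039 0.284]
wp 0 x3 [-0.9, 0.19, 0.01, 0.0, 0.0, 0.0] -> [0.475 0.13  0.283]
wp 0 x3 [-0.91, 0.19, 0.0, 0.0, 0.0, 0.0] -> [0.463 0.223 0.284]
wp 0 x3 [-0.9, 0.19, 0.01, 0.0, 0.0, 0.0] -> [0.451 0.314 0.284]
wp 0 x3 [-0.91, 0.19, 0.0, 0.0, 0.0, 0.0] -> [0.44  0.406 0.285]
wp 1 x3 [0.01, 0.04, 0.67, 0.46, 0.0, 0.0] -> [0.434 0.406 0.218]
wp 1 x3 [0.01, 0.19, 0.65, 0.47, 0.01, 0.0] -> [0.428 0.406 0.151]
```

>>> step_arm:
  steps:
    - [[-0.1,0.02,0,0,0,0],[-0.3,0.06,0,0,0,0],[-0.6,0.13,0,0,0,0],[-0.9,0.19,0,0,0,0]]

```text
clock: 9.55
tool_pos: [0.4984, -0.0521, 0.2838]
orientation: [178.5, 0.2, -94.6]
force: [0.7, 0.1, -3.4]
opening: 0.01
gripper_force: 30.0
```

>>> step_arm:
  steps:
    - [[-0.3,0.06,0,0,0,0],[-0.6,0.13,0,0,0,0],[-0.9,0.19,0,0,0,0]]

```text
clock: 9.85
tool_pos: [0.4865, 0.0395, 0.2848]
orientation: [178.5, 0.2, -94.5]
force: [-0.1, 0.6, -2.3]
opening: 0.0099
gripper_force: 30.0
```

>>> step_arm:
  steps:
    - [[-0.3,0.06,0,0,0,0],[-0.6,0.13,0,0,0,0],[-0.9,0.19,0,0,0,0]]

```text
clock: 10.15
tool_pos: [0.4746, 0.1308, 0.2857]
orientation: [178.5, 0.2, -94.5]
force: [0.9, -0.8, -3.0]
opening: 0.0097
gripper_force: 30.0
```

>>> step_arm:
  steps:
    - [[-0.3,0.06,0,0,0,0],[-0.6,0.13,0,0,0,0],[-0.9,0.19,0,0,0,0]]

```text
clock: 10.45
tool_pos: [0.4627, 0.2219, 0.2864]
orientation: [178.5, 0.2, -94.5]
force: [-0.0, -0.4, -3.3]
opening: 0.0094
gripper_force: 30.0
```

>>> step_arm:
  steps:
    - [[-0.3,0.06,0,0,0,0],[-0.6,0.13,0,0,0,0],[-0.9,0.19,0,0,0,0]]

```text
clock: 10.75
tool_pos: [0.4509, 0.3131, 0.2872]
orientation: [178.5, 0.2, -94.5]
force: [-1.2, -0.8, -3.2]
opening: 0.0099
gripper_force: 30.0
```

>>> step_arm:
  steps:
    - [[-0.3,0.06,0,0,0,0],[-0.6,0.13,0,0,0,0],[-0.8,0.17,0,0,0,0],[-0.9,0.19,0,0,0,0],[-0.9,0.19,0,0,0,0]]

```text
clock: 11.25
tool_pos: [0.4398, 0.4037, 0.288]
orientation: [178.6, 0.1, -94.5]
force: [0.4, -1.8, -3.6]
opening: 0.0096
gripper_force: 30.0
```

>>> step_arm:
  steps:
    - [[0,0.01,0.17,0.12,0,0],[0,0.02,0.34,0.24,0,0],[0.01,0.03,0.5,0.35,0,0],[0.01,0.04,0.67,0.46,0,0],[0.01,0.04,0.67,0.46,0,0]]

```text
clock: 11.75
tool_pos: [0.4327, 0.3991, 0.2191]
orientation: [-168.3, -0.1, -94.5]
force: [1.3, -2.5, -1.1]
opening: 0.0099
gripper_force: 30.0
```

>>> step_arm:
  steps:
    - [[0,0.05,0.17,0.12,0,0],[0,0.09,0.34,0.24,0,0],[0,0.14,0.5,0.35,0,0],[0,0.19,0.65,0.46,0,0],[0,0.19,0.65,0.46,0,0],[0,0.19,0.65,0.46,0,0]]

```text
clock: 12.35
tool_pos: [0.4302, 0.403, 0.1554]
orientation: [-155.0, 0.2, -94.6]
force: [-0.2, 0.7, -2.4]
opening: 0.0099
gripper_force: 30.0
```

```bash
python3 - <<'E'
from h import *
np.set_printoptions(precision=4,suppress=True)
print(meas()[0],get_obs()['joint_pos'],get_obs()['force'])
for n in("side","top"):
    p,d=snapshot(n);np.savez(n+"4.npz",p=p,d=d)
    if (mask(p,"lav")>0).sum()>100: print(n,pitch(n,p,d,-4.65))
    u,v=proj(n,[.5,.4,.13])[0].astype(int);print(u,v);u=max(u,70);v=max(v,60)
    c=cv2.resize(p[v-60:v+60,u-70:u+70,::-1],None,fx=2.8,fy=2.8,interpolation=cv2.INTER_CUBIC);I=c if n=="side" else np.hstack([I,c])
cv2.imwrite("pics/a5.png",I)
E
```

```text
[0.4302 0.403  0.1554] [  73.8028    9.0258  -44.0183   41.0072  -38.9662 -111.2928] [-0.2172  0.7087 -2.4096]
side (np.float64(2.0357656426108184), array([0.533 , 0.3917, 0.1625]), np.int64(38), 79)
141 130
top (np.float64(0.5693329804997191), array([0.5344, 0.3963, 0.1628]), np.int64(170), 213)
74 235
```

View pics/a5.png

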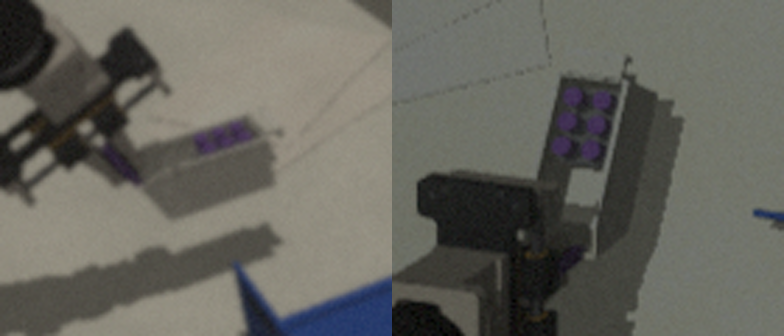

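>>> step_arm:
  steps:
    - [[0,0.08,0.18,0,0,0],[0,0.17,0.36,0,0,0],[0,0.25,0.54,0,0,0],[0,0.32,0.69,0,0,0],[0,0.37,0.79,0,0,0],[0,0.39,0.84,0,0,0],[0,0.39,0.84,0,0,0],[0,0.39,0.84,0,0,0]]

```text
clock: 13.25
tool_pos: [0.4306, 0.4045, 0.0631]
orientation: [-155.0, 0.3, -94.6]
force: [0.6, -0.1, -2.1]
opening: 0.0101
gripper_force: 30.0
```

>>> step_arm:
  steps:
    - [[0,0.01,0.02,0,0,0],[0,0.02,0.04,0,0,0],[0,0.025,0.055,0,0,0],[0,0.025,0.055,0,0,0]]

```text
clock: 13.65
tool_pos: [0.4295, 0.4036, 0.0558]
orientation: [-155.0, 0.2, -94.5]
force: [0.8, -1.0, -3.2]
opening: 0.0099
gripper_force: 30.0
```

>>> step_arm:
  steps:
    - [[0,0.005,0.01,0,0,0],[0,0.01,0.02,0,0,0],[0,0.012,0.027,0,0,0],[0,0.012,0.027,0,0,0]]

```text
clock: 14.05
tool_pos: [0.4299, 0.4043, 0.054]
orientation: [-154.9, 0.3, -94.5]
force: [-3.4, -0.9, 4.9]
opening: 0.0102
gripper_force: 30.0
```

>>> step_arm:
  steps:
    - [[0,0.004,0.009,0,0,0],[0,0.008,0.018,0,0,0],[0,0.008,0.018,0,0,0]]

```text
clock: 14.35
tool_pos: [0.4306, 0.4051, 0.0539]
orientation: [-154.8, 0.4, -94.5]
force: [-9.9, -4.2, 19.5]
opening: 0.0101
gripper_force: 30.0
```

>>> step_arm:
  steps:
    - [[0,-0.004,-0.009,0,0,0],[0,-0.007,-0.015,0,0,0],[0,-0.007,-0.015,0,0,0]]

```text
clock: 14.65
tool_pos: [0.4302, 0.4048, 0.0539]
orientation: [-154.9, 0.3, -94.5]
force: [-1.3, 0.6, 9.1]
opening: 0.01
gripper_force: 30.0
```

>>> step_arm:
  steps:
    - [[0,0,0,0,0,0],[0,0,0,0,0,0],[0,0,0,0,0,0],[0,0,0,0,0,0]]
  jaw: 110

```text
clock: 15.05
tool_pos: [0.4295, 0.4035, 0.0523]
orientation: [-155.0, 0.2, -94.5]
force: [-0.5, -0.1, -0.4]
opening: 0.0365
gripper_force: 0.0
```

>>> step_arm:
  steps:
    - [[0,0,-0.15,0,0,0],[0,0,-0.4,0,0,0],[0,0,-0.7,0,0,0],[0,0,-0.95,0,0,0],[0,0,-0.95,0,0,0]]

```text
clock: 15.55
tool_pos: [0.3887, 0.409, 0.1416]
orientation: [-155.0, 0.5, -94.4]
force: [1.0, 0.1, 0.4]
opening: 0.0497
gripper_force: 0.0
```

>>> step_arm:
  steps:
    - [[0,-0.3,-0.4,-0.2,0,0],[0,-0.6,-0.8,-0.4,0,0],[0,-0.6,-0.8,-0.7,0,0],[0,-0.6,-0.8,-0.87,0,0],[0,-0.6,-0.8,-0.87,0,0]]
  jaw: 0

```text
clock: 16.05
tool_pos: [0.413, 0.4061, 0.238]
orientation: [179.8, 0.5, -94.8]
force: [0.4, -0.2, -1.1]
opening: 0.0837
gripper_force: 0.0
```

```bash
python3 - <<'E'
from h import *
np.set_printoptions(precision=4,suppress=True)
print(meas()[0])
for n in("side","top"):
    p,d=snapshot(n);np.savez(n+"5.npz",p=p,d=d);W=cloud(n,d)
    m=(mask(p,"lav")>0)&(d>0)
    q=W[m];k=(q[:,2]>.055)&(q[:,2]<.066)&(q[:,0]>.48);print(n,m.sum(),k.sum())
    if k.sum()>20: print(q[k].mean(0),cv2.minAreaRect((q[k][:,:2]*1000).astype(np.float32)),pitch(n,p,d,-4.65))
    t=q[(q[:,0]<.47)]; print("tab",len(t),t.mean(0) if len(t) else 0)
    u,v=proj(n,[.5,.4,.05])[0].astype(int);u=max(u,70);v=max(v,60)
    c=cv2.resize(p[v-60:v+60,u-70:u+70,::-1],None,fx=2.8,fy=2.8,interpolation=cv2.INTER_CUBIC);I=c if n=="side" else np.hstack([I,c])
cv2.imwrite("pics/a6.png",I)
E
```

```text
[0.413  0.4061 0.238 ]
side 87 62
[0.5334 0.3932 0.0603] ((532.873779296875, 393.3458251953125), (31.08292579650879, 48.69612121582031), 88.50216674804688) (np.float64(-1.8785401373664044), array([0.5345, 0.3889, 0.0629]), np.int64(31), 68)
tab 19 [0.4195 0.3911 0.0777]
top 281 157
[0.5343 0.3968 0.061 ] ((534.4437255859375, 397.1280517578125), (39.03788375854492, 53.050621032714844), 85.96719360351562) (np.float64(-0.31905415681534693), array([0.5316, 0.3934, 0.0621]), np.int64(107), 163)
tab 119 [0.4249 0.3996 0.074 ]
```

View pics/a6.png

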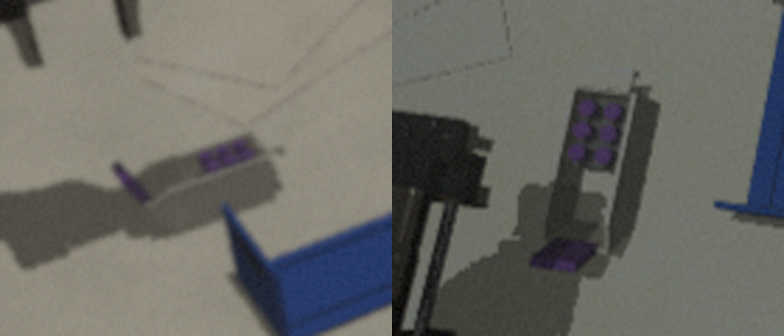

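```bash
python3 - <<'E'
from h import *
B2=(np.array([.5032,.3980,0]),fr(-4.3))
s=sidepose(*B2,up=.13);print(s[0],sidepose(*B2)[0])
plan([s])
E
```

```text
[0.51317185 0.39725021 0.1562    ] [0.51317185 0.39725021 0.0262    ]
wp 0 x4 [-0.01, -0.25, 0.2, 0.0, 0.0, -0.79] -> [0.437 0.402 0.215]
wp 0 x4 [0.1, -0.24, 0.2, 0.0, 0.0, -0.79] -> [0.463 0.4   0.196]
wp 0 x4 [0.17, -0.18, 0.2, 0.0, 0.0, -0.79] -> [0.488 0.399 0.176]
wp 0 x4 [0.24, -0.1, 0.19, 0.0, 0.0, -0.79] -> [0.514 0.397 0.157]
```

>>> step_arm:
  steps:
    - [[0,-0.25,0.2,0,0,-0.79],[0,-0.25,0.2,0,0,-0.79],[0,-0.25,0.2,0,0,-0.79],[0,-0.25,0.2,0,0,-0.79]]

```text
clock: 16.55
tool_pos: [0.4342, 0.4014, 0.2149]
orientation: [-179.9, -0.0, -71.8]
force: [0.8, 0.2, 0.5]
opening: 0.0875
gripper_force: 0.0
```

>>> step_arm:
  steps:
    - [[0.1,-0.24,0.2,0,0,-0.79],[0.1,-0.24,0.2,0,0,-0.79],[0.1,-0.24,0.2,0,0,-0.79],[0.1,-0.24,0.2,0,0,-0.79]]

```text
clock: 16.95
tool_pos: [0.4603, 0.4, 0.1957]
orientation: [-179.9, 0.0, -49.3]
force: [0.3, -0.0, 0.3]
opening: 0.0876
gripper_force: 0.0
```

>>> step_arm:
  steps:
    - [[0.17,-0.18,0.2,0,0,-0.79],[0.17,-0.18,0.2,0,0,-0.79],[0.17,-0.18,0.2,0,0,-0.79],[0.17,-0.18,0.2,0,0,-0.79]]

```text
clock: 17.35
tool_pos: [0.4853, 0.3993, 0.1762]
orientation: [-179.8, -0.0, -26.8]
force: [0.7, 0.6, -0.4]
opening: 0.0878
gripper_force: 0.0
```

>>> step_arm:
  steps:
    - [[0.24,-0.1,0.19,0,0,-0.79],[0.24,-0.1,0.19,0,0,-0.79],[0.24,-0.1,0.19,0,0,-0.79],[0.24,-0.1,0.19,0,0,-0.79],[0.24,-0.1,0.19,0,0,-0.79],[0.24,-0.1,0.19,0,0,-0.79]]

```text
clock: 17.95
tool_pos: [0.5115, 0.398, 0.1579]
orientation: [-179.8, -0.1, -4.2]
force: [0.3, -0.1, 0.5]
opening: 0.0876
gripper_force: 0.0
```

```bash
python3 - <<'E'
from h import *
B2=(np.array([.5032,.3980,0]),fr(-4.3))
print(meas()[0],get_obs()['orientation'],get_obs()['opening'])
plan([sidepose(*B2)],dec=3)
E
```

```text
[0.51146445 0.39797892 0.15793301] [-1.79767961e+02 -6.45829890e-02 -4.23369131e+00] 0.08758224555056028
wp 0 x3 [0.008, 0.006, 0.659, -0.004, -0.001, 0.001] -> [0.512 0.398 0.092]
wp 0 x3 [0.008, 0.004, 0.658, -0.004, -0.001, 0.001] -> [0.513 0.397 0.026]
```

>>> step_arm:
  steps:
    - [[0,0,0.2,0,0,0],[0.01,0,0.4,0,0,0],[0.01,0,0.6,0,0,0],[0.01,0.01,0.8,0,0,0],[0.01,0.01,0.9,0,0,0],[0.01,0.01,0.9,0,0,0]]

```text
clock: 18.55
tool_pos: [0.5121, 0.3965, 0.0664]
orientation: [-179.9, 0.0, -4.1]
force: [0.5, 0.0, -0.1]
opening: 0.0872
gripper_force: 0.0
```

>>> step_arm:
  steps:
    - [[0,0,0.12,0,0,0],[0,0,0.24,0,0,0],[0,0,0.36,0,0,0],[0,0,0.41,0,0,0],[0,0,0.41,0,0,0]]

```text
clock: 19.05
tool_pos: [0.5123, 0.3967, 0.0254]
orientation: [-179.9, 0.0, -4.0]
force: [0.2, -0.5, 0.4]
opening: 0.0876
gripper_force: 0.0
```

>>> step_arm:
  steps:
    - [[0,0,0,0,0,0],[0,0,0,0,0,0],[0,0,0,0,0,0],[0,0,0,0,0,0],[0,0,0,0,0,0],[0,0,0,0,0,0]]
  jaw: 255

```text
clock: 19.65
tool_pos: [0.5131, 0.3979, 0.0272]
orientation: [-179.7, -0.1, -4.0]
force: [-0.3, 2.0, 2.4]
opening: 0.0596
gripper_force: 30.0
```

>>> step_arm:
  steps:
    - [[0,0,-0.05,0,0,0],[0,0,-0.2,0,0,0],[0,0,-0.4,0,0,0],[0,0,-0.65,0,0,0],[0,0,-0.85,0,0,0],[0,0,-1,0,0,0],[0,0,-1,0,0,0]]

```text
clock: 20.35
tool_pos: [0.5136, 0.3977, 0.13]
orientation: [-179.6, -0.2, -4.0]
force: [0.3, 0.7, -3.3]
opening: 0.0595
gripper_force: 30.0
```

>>> step_arm:
  steps:
    - [[0,0,-0.15,0,0,0],[0,0,-0.35,0,0,0],[0,0,-0.45,0,0,0],[0,0,-0.45,0,0,0],[0,0,-0.45,0,0,0]]

```text
clock: 20.85
tool_pos: [0.5121, 0.3964, 0.1708]
orientation: [-179.8, 0.0, -4.0]
force: [-0.0, -0.9, -4.2]
opening: 0.0603
gripper_force: 30.0
```

```bash
python3 - <<'E'
from h import *
np.set_printoptions(precision=4,suppress=True)
print(meas()[0],get_obs()['orientation'],get_obs()['force'],get_obs()['moment'])
for n in("side","top"):
    p,d=snapshot(n);np.savez(n+"6.npz",p=p,d=d)
    try: print(n,pitch(n,p,d,-4.2))
    except Exception as e: print(e)
    W=cloud(n,d);m=(mask(p,"lav")>0)&(d>0);q=W[m]
    for ce,st,b in blobs(mask(p,"lav")): print(ce,st[4],np.percentile(W[b&(d>0)],[5,50,95],0).ravel())
    if n=="side":
        u,v=proj(n,[.51,.4,.2])[0].astype(int);u=max(u,70);v=max(v,60);cv2.imwrite("pics/a7.png",cv2.resize(p[v-60:v+60,u-70:u+70,::-1],None,fx=4,fy=4,interpolation=cv2.INTER_CUBIC))
o=CAR[0]+CAR[1].apply([.0008,0,0]);s=sidepose(o,CAR[1],up=.145);print(s[0])
plan([s])
E
```

```text
[0.5121 0.3964 0.1708] [-179.8129    0.0116   -4.0283] [-0.0142 -0.9194 -4.1891] [-0.0421  0.0526  0.0235]
side (np.float64(-0.27380226461495233), array([0.4659, 0.2153, 0.0135]), np.int64(1), 1)
[109.7727 114.7727] 22 [0.4137 0.3814 0.205  0.4175 0.3863 0.2248 0.4267 0.4115 0.2282]
top (np.float64(-0.4663461394713534), array([0.5393, 0.4002, 0.2046]), np.int64(55), 72)
[ 60.5312 205.9375] 32 [0.551  0.3975 0.1923 0.5555 0.4025 0.2045 0.5601 0.4172 0.2058]
[ 59.8182 217.4545] 11 [0.5242 0.3838 0.2001 0.5304 0.4016 0.2037 0.5338 0.4039 0.2383]
[ 58.1364 225.2727] 22 [0.5079 0.3985 0.2002 0.5143 0.4025 0.2043 0.5186 0.4047 0.2057]
[ 49.5936 267.761 ] 251 [0.4143 0.3818 0.1952 0.4249 0.3998 0.2185 0.4359 0.4178 0.2294]
[0.5826 0.1951 0.1792]
wp 0 x3 [0.28, 0.65, -0.03, 0.0, 0.0, 0.01] -> [0.535 0.329 0.173]
wp 0 x3 [0.29, 0.65, -0.03, 0.0, 0.0, 0.01] -> [0.559 0.262 0.176]
wp 0 x3 [0.28, 0.65, -0.03, 0.0, 0.0, 0.0] -> [0.582 0.195 0.179]
```

View pics/a7.png

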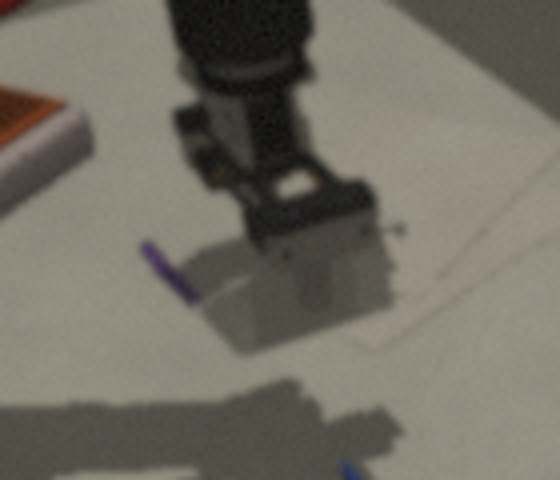

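>>> step_arm:
  steps:
    - [[0.05,0.1,0,0,0,0],[0.14,0.32,-0.01,0,0,0.01],[0.28,0.65,-0.03,0,0,0.01]]

```text
clock: 21.25
tool_pos: [0.5356, 0.3297, 0.1733]
orientation: [-179.8, 0.0, -4.2]
force: [1.2, -0.3, -3.6]
opening: 0.0599
gripper_force: 30.0
```

>>> step_arm:
  steps:
    - [[0.14,0.32,-0.01,0,0,0.01],[0.28,0.65,-0.03,0,0,0.01]]

```text
clock: 21.45
tool_pos: [0.559, 0.2612, 0.1764]
orientation: [-179.8, 0.0, -4.6]
force: [0.8, 0.6, -3.7]
opening: 0.0596
gripper_force: 30.0
```

>>> step_arm:
  steps:
    - [[0.14,0.32,-0.01,0,0,0],[0.24,0.55,-0.03,0,0,0],[0.28,0.65,-0.03,0,0,0],[0.28,0.65,-0.03,0,0,0],[0.28,0.65,-0.03,0,0,0]]

```text
clock: 21.95
tool_pos: [0.5816, 0.1959, 0.1795]
orientation: [-179.8, -0.0, -4.6]
force: [-0.5, 1.4, -3.2]
opening: 0.0599
gripper_force: 30.0
```

```bash
python3 - <<'E'
from h import *
np.set_printoptions(precision=4,suppress=True)
print(meas()[0],get_obs()['orientation'])
o=CAR[0]+CAR[1].apply([.0008,0,0]);plan([sidepose(o,CAR[1])],dec=3)
for n in("side","top"):
    p,d=snapshot(n);np.savez(n+"7.npz",p=p,d=d);W=cloud(n,d)
    for ce,st,b in blobs(mask(p,"lav")): print(n,ce,st[4],CAR[1].inv().apply(np.percentile(W[b&(d>0)],[5,50,95],0)-CAR[0]).ravel())
E
```

```text
[0.5816 0.1959 0.1795] [-179.7916   -0.0118   -4.6206]
wp 0 x3 [0.005, 0.006, 0.727, -0.004, 0.0, 0.001] -> [0.582 0.196 0.107]
wp 0 x3 [0.005, 0.005, 0.726, -0.003, 0.0, 0.002] -> [0.583 0.195 0.034]
side [164.8421 135.4211] 19 [-0.0877 -0.0214  0.2117 -0.086  -0.0151  0.2283 -0.0804  0.0049  0.2304]
top [166.3889 177.9444] 18 [ 0.0529 -0.0176  0.1704  0.0552 -0.0115  0.2056  0.0672 -0.002   0.2079]
top [164.5    188.7647] 34 [ 0.025  -0.0181  0.2047  0.0308 -0.0126  0.2057  0.0367 -0.0064  0.2081]
top [162.5 197.5] 34 [ 0.0066 -0.0176  0.1932  0.0109 -0.0119  0.2054  0.0177 -0.003   0.2076]
top [148.4306 238.2632] 209 [-0.0872 -0.0198  0.1966 -0.0786 -0.0018  0.2226 -0.0679  0.0167  0.231 ]
```

>>> step_arm:
  steps:
    - [[0,0,0.1,0,0,0],[0,0,0.3,0,0,0],[0,0,0.5,0,0,0],[0.01,0,0.7,0,0,0],[0.01,0.01,0.9,0,0,0],[0.01,0.01,0.95,0,0,0],[0.01,0.01,0.95,0,0,0]]

```text
clock: 22.75
tool_pos: [0.582, 0.1953, 0.0838]
orientation: [-179.9, 0.1, -4.5]
force: [0.2, -0.0, -2.7]
opening: 0.06
gripper_force: 30.0
```

>>> step_arm:
  steps:
    - [[0,0,0.1,0,0,0],[0,0,0.22,0,0,0],[0,0,0.32,0,0,0],[0,0,0.38,0,0,0],[0,0,0.4,0,0,0],[0,0,0.4,0,0,0],[0,0,0.4,0,0,0]]

```text
clock: 23.45
tool_pos: [0.5831, 0.1955, 0.0453]
orientation: [-179.8, -0.1, -4.6]
force: [0.2, -0.1, -3.5]
opening: 0.0598
gripper_force: 30.0
```

>>> step_arm:
  steps:
    - [[0,0,0.015,0,0,0],[0,0,0.03,0,0,0],[0,0,0.045,0,0,0],[0,0,0.045,0,0,0],[0,0,0.045,0,0,0]]

```text
clock: 23.95
tool_pos: [0.5828, 0.1954, 0.0405]
orientation: [-179.8, -0.0, -4.6]
force: [-0.4, -0.1, -3.4]
opening: 0.0597
gripper_force: 30.0
```

>>> step_arm:
  steps:
    - [[0,0,0.015,0,0,0],[0,0,0.03,0,0,0],[0,0,0.04,0,0,0],[0,0,0.04,0,0,0],[0,0,0.04,0,0,0]]

```text
clock: 24.45
tool_pos: [0.5828, 0.1954, 0.0364]
orientation: [-179.8, -0.0, -4.6]
force: [-0.6, 0.4, -3.2]
opening: 0.06
gripper_force: 30.0
```

>>> step_arm:
  steps:
    - [[0,0,0.005,0,0,0],[0,0,0.01,0,0,0],[0,0,0.015,0,0,0],[0,0,0.015,0,0,0]]

```text
clock: 24.85
tool_pos: [0.5829, 0.1954, 0.0352]
orientation: [-179.8, -0.1, -4.6]
force: [-1.0, 0.9, -1.0]
opening: 0.0597
gripper_force: 30.0
```

Contact is starting; a touch more, so it sits before release.

>>> step_arm:
  steps:
    - [[0,0,0.005,0,0,0],[0,0,0.01,0,0,0],[0,0,0.01,0,0,0]]

```text
clock: 25.15
tool_pos: [0.5829, 0.1955, 0.0352]
orientation: [-179.8, -0.1, -4.6]
force: [-4.6, -0.8, 8.9]
opening: 0.0596
gripper_force: 30.0
```

>>> step_arm:
  steps:
    - [[0,0,0,0,0,0],[0,0,0,0,0,0],[0,0,0,0,0,0],[0,0,0,0,0,0],[0,0,0,0,0,0],[0,0,0,0,0,0]]
  jaw: 0

```text
clock: 25.75
tool_pos: [0.5829, 0.1954, 0.0339]
orientation: [-179.8, -0.0, -4.6]
force: [0.1, 0.3, 0.4]
opening: 0.0878
gripper_force: 0.0
```

>>> step_arm:
  steps:
    - [[0,0,-0.1,0,0,0],[0,0,-0.3,0,0,0],[0,0,-0.6,0,0,0],[0,0,-1,0,0,0],[0,0,-1,0,0,0]]

```text
clock: 26.25
tool_pos: [0.586, 0.1966, 0.1408]
orientation: [-179.5, -0.5, -4.5]
force: [-0.5, 1.1, 0.6]
opening: 0.0878
gripper_force: 0.0
```

>>> step_arm:
  steps:
    - [[0,0,-0.4,0,0,0],[0,0,-0.8,0,0,0],[0,0,-1,0,0,0],[0,0,-1,0,0,0]]

```text
clock: 26.65
tool_pos: [0.5843, 0.1954, 0.2389]
orientation: [-179.5, -0.4, -4.6]
force: [-0.5, -0.7, -0.9]
opening: 0.0876
gripper_force: 0.0
```

>>> step_arm:
  steps:
    - [[0,-0.5,-0.2,0,0,0],[0,-1,-0.2,0,0,0],[0,-1,-0.2,0,0,0]]

```text
clock: 26.95
tool_pos: [0.5907, 0.2986, 0.254]
orientation: [-179.7, -0.1, -4.4]
force: [-0.5, -0.7, -1.3]
opening: 0.0876
gripper_force: 0.0
```

>>> step_arm:
  steps:
    - [[0,-0.5,0,0,0,0],[0,-1,0,0,0,0],[0,-1,0,0,0,0],[0,-1,0,0,0,0]]

```text
clock: 27.35
tool_pos: [0.5979, 0.3949, 0.2531]
orientation: [-179.9, 0.0, -4.5]
force: [-0.8, -0.6, -0.3]
opening: 0.0878
gripper_force: 0.0
```

```bash
python3 - <<'E'
from h import *
np.set_printoptions(precision=4,suppress=True)
for n in("side","top"):
    p,d=snapshot(n);W=cloud(n,d)
    for c in("lav","yel","grn"):
        q=W[(mask(p,c)>0)&(d>0)];k=q[:,2]<.16;q=q[k];print(n,c,len(q),np.median(q,0))
        if c=="lav":
            l=CAR[1].inv().apply(q-CAR[0]);t=(l[:,0]>-.02)&(l[:,2]>.056);print(l[t].mean(0),np.polyfit(l[t][:,0],l[t][:,2],1),np.polyfit(l[t][:,1],l[t][:,2],1),np.percentile(l[~t&(l[:,0]<-.04)],[2,98],0))
    c=cv2.resize(p[110:310,120:400,::-1],None,fx=1.4,fy=1.4);I=c if n=="side" else np.hstack([I,c])
cv2.imwrite("pics/a8.png",I)
E
```

```text
side lav 143 [0.5878 0.1869 0.0687]
[ 0.0316 -0.0043  0.0604] [0.0455 0.059 ] [-0.0451  0.0602] [[-0.0874 -0.0229  0.0415]
 [-0.0692  0.0174  0.0877]]
side yel 708 [ 0.5621 -0.2121  0.1186]
side grn 371 [ 0.5716 -0.2967  0.125 ]
top lav 328 [0.5819 0.1986 0.0698]
[ 0.0329 -0.0018  0.0611] [0.0385 0.0598] [-0.0489  0.061 ] [[-0.0887 -0.0199  0.0531]
 [-0.0653  0.018   0.0878]]
top yel 475 [ 0.5661 -0.2175  0.1255]
top grn 402 [ 0.5598 -0.2938  0.1259]
```

View pics/a8.png

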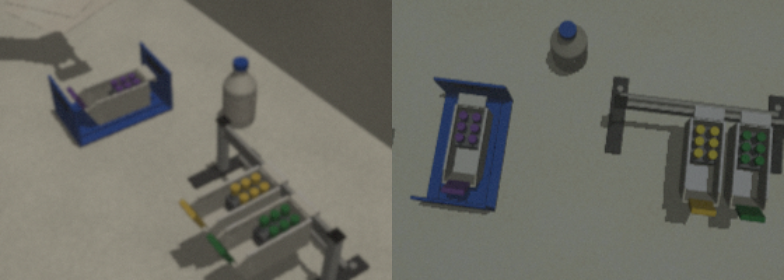

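```bash
python3 -c "
from plant import *
print(close_job())"
```

```text
the job is handed in; nothing more can be done
None
```

The lavender bin was unhooked, stood on the bench, re-gripped across its sides and lowered flat between the carrier's ribs; the other two bins and the bottle look undisturbed in the final pictures, and the job was handed in at about 27.5 s.

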